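# Draw the jar tray off the warmer

### The arm

A 6-joint arm with a two-finger parallel gripper is mounted at the origin on the work surface. World frame = base frame: x ahead of the robot, y to its left, z up, the work surface at z = 0. Lengths are in m, angles in rad, forces in N, time in s.
With the tool pointing down it reaches from about 0.35 to 0.725 m from the base axis. Payload 6 kg.
Tool frame: the origin (TCP) lies midway between the tips of the shut fingers; the grasp point (between the pads) lies 19 mm behind it; y points along the fingers, z is the direction in which the jaws open and shut, and the axes are right-handed (so a half turn about y gives the same grasp; the last joint's range is limited). The gripper opens to 85 mm and grips with 20 to 120 N. Pads are 22 mm wide; open, the fingers measure 114 mm over their backs; the gripper's body (76 mm by 85 mm) begins 54 mm behind the grasp point. The pads swing forward as they close: fully open they stand 13 mm farther back than shut.
Start: joints at [1.642, 0.04, 0.085, 0, -1.615, -0.334], TCP at [0.156, 0.579, 0.193] pointing down, gripper open.
Joint ranges: [-2.56, 2.56], [-1.29, 2.01], [-1.08, 1.49], [-3.29, 1.98], [-2.81, -0.18], [-2.99, 2.99]. Speed limits (rad/s): [2.57, 2.57, 3.01, 3.14, 3.14, 3.14].

### API

Orientations are given as [roll, pitch, yaw] about the fixed x, y, z axes, in that order (R = Rz(yaw) Ry(pitch) Rx(roll)).
In Python, from plant import get_state, eyes, workorder, models gives the robot as it stands.
- The arm moves only by the shell command python3 -m pendant 'ROWS'. ROWS is JSON, a list of rows, each an object with "gripper": the gripper command: -1 is shut, 1 is fully open, values between are in proportion; "linear": the shift along the tool's x, y, z in cm, a list of three; "twist": the turn about the tool's y in degrees. In form: [{"gripper": gripper, "linear": [dx, dy, dz], "twist": twist}, ...]. A call has 1 to 5 rows; each row is the pose to reach, as a shift and turn from the pose commanded when the call began, along the tool's axes at that moment; what a row does not reach only later rows make up. A row lasts 1/8 s, in which the tool goes at most 62.5 mm and 10.7 degrees, less where a joint would pass 70% of its speed; a pose out of reach is approached as far as the arm can. A call with a gripper value outside its range is refused whole. The fingers move at their own pace and stop on an object; the grip force is fixed at half the most. Time passes only in rows, so rows that repeat a pose let the fingers close. It gives the time, the measured TCP pose, the force and the opening at its end, in the units of the state.
- get_state(): the state, without advancing time (a new reading comes with each control period).
- eyes.capture(name): name is "scene" or "side" or "wrist"; returns the picture (420x560x3 uint8, red, green, blue); there is no depth.
- eyes.camera_params(name): a dict with "camera_matrix" (3x3 intrinsics, pixels), "rvec" (rotation vector, rad) and "tvec" (3), from world to camera coordinates, as OpenCV has them. Camera axes: x right, y down, z forward; pixel columns grow to the right and rows downward; lengths in m; the calibration is good to about 2 mm. A picture is of the moment at which its call begins: read the wrist's pose just before it. camera_params takes no time and is no camera call; for the wrist camera it gives the pose at the moment of the call.
- workorder.sign_off(): hands the job in, once; it reports no verdict.
Trained networks look in the newest picture that a camera, given by its name, has taken for a name from the list of things; names that differ only in an ending like _2 or _b are one class to them, and where a whole thing is asked for, a point or a joint stands for the part that bears it (a point fixed in the world has none). Each returns a list of dicts, best first, with "p" (0 to 1); they miss things now and then, are a little off and sometimes report something else, mostly with a low value. They report only what shows in the picture. A call takes as long as a camera call. They do not tell look-alikes from the thing itself.
- models.regions_of(name, camera): "pixels" (420x560 bool, what is visible of it) and "point" ([column, row] as shares, 0 to 1, of the picture: columns of its width, rows of its height, amid what is visible of it).
- models.mark_of(name, camera): "point" ([column, row] as shares, 0 to 1, of the picture: columns of its width, rows of its height: a listed point, or the origin of a listed thing).
The state is a dict: "clock": time; "joint_positions": joint angles; "joint_velocities": joint speeds; "effort": joint torques, N m; "ee_pos": TCP position; "orientation": TCP orientation; "contact_force": force on the tool from outside, world axes, zero at the start; "moment": the same for the moment, N m; "finger_gap": finger opening in m.
Only numpy, scipy, OpenCV 4.12 (cv2) and the standard library are available. Lean on these libraries where they do the work, as an engineer would, in place of code of your own. Each camera call takes 0.05 s, during which the arm holds its last target.

### The job

Take the three squat jars off the heat: first push the toggle lever on the control box all the way over, away from the robot, then hook a fingertip behind the upright front lip of the tray that carries those jars and draw the tray out along its rails to its end stop. Only hook the lip, do not pinch it; do not touch or lift the jars, which must stay standing in their tray. Leave the other tray, its tall bottles and everything else on the bench where they are.

Things in the scene. Friction and masses are not known exactly. Their poses are not given: they have to be found in the camera images.
- heat_lever (a joint): toggle lever on top of the control box, rad: 0 to 0.15 at the start (leaning towards the robot side), 1.0 = fully over at its far stop. Stays where it is left; about 1 N at its ball moves it
- heat_lever_tip (a point): centre of the lever's black ball, 26 mm across, on a 10 mm steel rod. The ball is 80 mm from a hinge that lies along the box's y axis, 77 mm above the bench over the box's centre, so the ball goes over the top of an arc, 148 mm above the bench at both ends, from 38 mm on the near side of the box's centre to 38 mm on the far side
- control_box: fixed grey control box 120 (x) x 100 (y) x 55 mm tall, origin at the centre of its underside. Its x axis points away from the robot: the lever is pushed along +x. Under the lever, on the box top, sits a 70 x 50 mm block 25 mm tall with a pivot barrel reaching 90 mm above the bench
- jar_warmer: fixed flat steel warmer 300 (x) x 160 (y) x 20 mm with 36 mm high side rails and, at its far end, a grey housing 75 mm tall; origin at the centre of its underside. Carries the jar tray, which slides along the warmer's -x axis (towards the robot side). The two warmers look alike and may stand in either place
- jar_tray (a joint): how far the jar tray is drawn out, m: 0 = fully in, 0 to 0.03 at the start, 0.13 = against its end stop. Dragging takes about 2.5 N plus 12 N per m/s; it stays where it is left. Tray: 245 mm long, 130 mm wide, floor top 26 mm above the bench
- jar_lip (a point): middle of the top edge of the inner face (the one to pull on) of the jar tray's upright front lip, 70 mm above the bench, 44 mm above the tray floor. Lip 130 mm wide (y), 9 mm thick (6 mm plate, 3 mm outer facing ending 5 mm lower). x axis points into the tray, opposite to the pull: 74 mm of empty floor, open above and at the sides, then a 14 mm high cross wall, then the jars
- bottle_lip (a point): middle of the inner top edge of the lip of the other tray (same shape, 70 mm above the bench), which carries two tall bottles and is left as it is
- jar0: squat lidded glass jar, 54 mm across, 62 mm tall, standing in the jar tray; origin at the centre of its underside
- jar1: squat lidded glass jar, 54 mm across, 62 mm tall, standing in the jar tray; origin at the centre of its underside
- jar2: squat lidded glass jar, 54 mm across, 62 mm tall, standing in the jar tray; origin at the centre of its underside
- bottle0: tall amber bottle, 46 mm across, 115 mm tall, standing in the other tray; origin at the centre of its underside
- bottle1: tall amber bottle, 46 mm across, 115 mm tall, standing in the other tray; origin at the centre of its underside
- beaker: glass beaker, 70 mm across, 90 mm tall, bystander; origin at the centre of its underside
- wash_bottle: white plastic bottle, 66 mm across, 160 mm tall, bystander; origin at the centre of its underside
- spare_jar: a squat lidded jar like those in the tray (54 mm across, 62 mm tall), but standing on the bench, bystander; origin at the centre of its underside
- dish_stack: clear dish pile, 92 mm across, 27 mm tall, bystander; origin at the centre of its underside
- spatula: spatula 180 mm long lying on the bench, bystander; origin at the centre of its underside
- timer: white slab 65 x 50 x 22 mm, bystander; origin at the centre of its underside
Mind the look-alikes: they are no part of the job. Leave any green look-alike of the jar1 alone. Leave any green look-alike of the jar2 alone.

How it is judged:
By the outcome, as a careful person would: the job done as asked, in the order asked, and still so for the second after the job is handed in, with the robot touching nothing.
It also fails if it takes over 42 s, if anything falls off the work surface, if the arm or the gripper's body presses on something with over 40 N, if the wrist force passes 120 N, or if a joint passes its speed limit or range.

## Working session

There is one attempt and no reset: what is moved stays moved. The work goes in short steps, Python scripts to look and compute and a shell command to move; the robot and the scene stay as the last step left them, time stands still between calls to the robot, and variables do not carry over. Pictures are saved under pics/ and viewed, and the job is handed in when it is done.

```bash
ls; mkdir -p pics
python3 - <<'E'
from plant import get_state, eyes
import cv2
s=get_state();print({k:s[k] for k in('clock','ee_pos','orientation','finger_gap','contact_force')})
for n in('scene','side'):
    im=eyes.capture(n);cv2.imwrite(f'pics/{n}0.png',im[:,:,::-1])
    p=eyes.camera_params(n);print(n,p)
E
```

```text
pics
{'clock': 0.0, 'ee_pos': array([0.15569846, 0.57902555, 0.19165077]), 'orientation': array([-1.56899055e+00,  1.32577265e-04,  2.87885241e+00]), 'finger_gap': 0.0852962951412361, 'contact_force': array([ 0.65633112, -0.61766933,  0.10369261])}
scene {'camera_matrix': array([[385.95917529,   0.        , 285.13784607],
       [  0.        , 385.95917529, 208.69850591],
       [  0.        ,   0.        ,   1.        ]]), 'rvec': array([ 2.02495855,  0.76630403, -0.42365175]), 'tvec': array([-0.40634988, -0.09418424,  1.59490632])}
side {'camera_matrix': array([[387.93442213,   0.        , 281.27483222],
       [  0.        , 387.93442213, 205.2508568 ],
       [  0.        ,   0.        ,   1.        ]]), 'rvec': array([ 2.19339992, -0.59862585,  0.30074904]), 'tvec': array([-0.44960797,  0.25818886,  0.91996228])}
```

View pics/scene0.png

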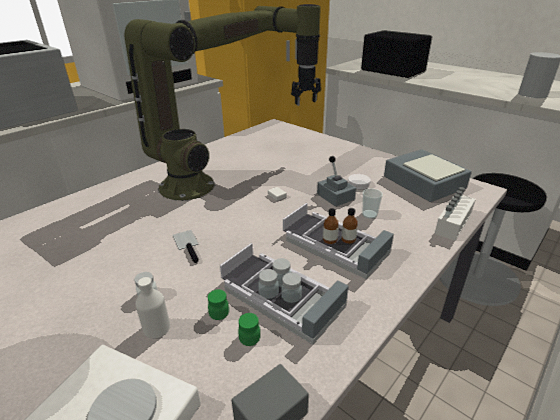

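View pics/side0.png

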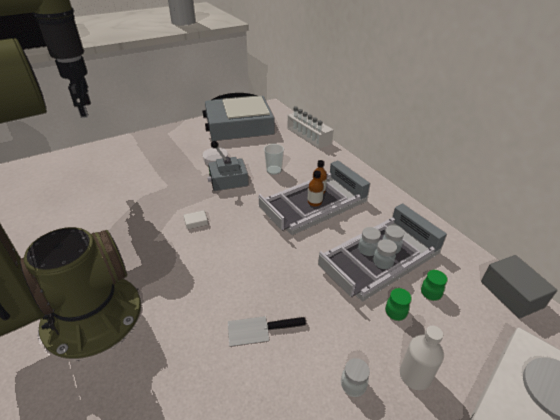

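The scene view shows the lever's black ball at (332,158), with the bottle tray near (340,235). The jar tray is near (280,290), its lip at about (238,263). In the side view the ball is at (214,145) and the jar-tray lip near (345,270). Two green look-alike jars stand beside it on the bench.

```bash
cat > h.py <<'E'
import numpy as np, cv2
from plant import get_state, eyes, models
def P(n):
    p=eyes.camera_params(n);R=cv2.Rodrigues(p['rvec'])[0];K=p['camera_matrix'];t=p['tvec'].reshape(3,1)
    return K,R,t
def proj(X,n):
    p=eyes.camera_params(n);return cv2.projectPoints(np.float64(X).reshape(-1,1,3),p['rvec'],p['tvec'],p['camera_matrix'],None)[0].reshape(-1,2)
def tri(a,b,na='scene',nb='side'):
    M=[];
    for n in(na,nb):
        K,R,t=P(n);M.append(K@np.hstack([R,t]))
    X=cv2.triangulatePoints(M[0],M[1],np.float64(a).reshape(2,1),np.float64(b).reshape(2,1));return (X[:3]/X[3]).ravel()
def onz(px,z,n):
    K,R,t=P(n);d=R.T@np.linalg.inv(K)@np.array([px[0],px[1],1.]);c=(-R.T@t).ravel();return c+d*(z-c[2])/d[2]
E
python3 - <<'E'
from h import *
np.set_printoptions(precision=4,suppress=True)
for name in('heat_lever_tip','control_box','jar_warmer','jar_lip','bottle_lip','jar0','jar1','jar2','beaker'):
    r={}
    for n in('scene','side'):
        r[n]=[(np.array(d['point'])*[560,420],round(d['p'],2)) for d in models.mark_of(name,n)][:4]
    print(name,r)
    if r['scene'] and r['side']: 
        for a in r['scene'][:3]:
            for b in r['side'][:3]:
                X=tri(a[0],b[0]); e=np.abs(proj(X,'scene')[0]-a[0]).max()
                if e<4: print('   ',X,round(e,1))
print(get_state()['clock'])
E
```

```text
heat_lever_tip {'scene': [(array([332.92 , 156.996]), 0.62), (array([347.704, 238.98 ]), 0.33)], 'side': [(array([214.592, 145.194]), 0.61)]}
    [0.4771 0.3448 0.1505] 1.4
control_box {'scene': [(array([336.224, 196.518]), 0.84)], 'side': [(array([228.928, 181.482]), 0.78)]}
    [ 0.5119  0.3368 -0.0035] 0.7
jar_warmer {'scene': [(array([282.296, 297.192]), 0.68)], 'side': [(array([382.592, 256.788]), 0.84), (array([216.72 , 158.298]), 0.23)]}
    [ 0.7211 -0.2132  0.0062] 0.1
jar_lip {'scene': [], 'side': [(array([335.776, 265.608]), 0.7)]}
bottle_lip {'scene': [(array([297.024, 212.1  ]), 0.81)], 'side': [(array([271.376, 203.784]), 0.72), (array([212.52 , 145.992]), 0.24), (array([199.584, 221.718]), 0.19)]}
    [0.5335 0.073  0.0661] 0.7
    [ 0.3707  0.275  -0.0949] 1.8
jar0 {'scene': [(array([268.296, 290.094]), 0.96), (array([220.416, 313.194]), 0.94), (array([275.688, 281.19 ]), 0.87), (array([287.896, 294.294]), 0.74)], 'side': [(array([388.08 , 246.792]), 0.85), (array([431.984, 291.018]), 0.85), (array([382.592, 262.29 ]), 0.83), (array([396.088, 315.588]), 0.8)]}
    [ 0
[... 379 characters left out ...]
88, 315.588]), 0.8)]}
    [ 0.6911 -0.2388  0.0288] 0.7
    [ 0.6905 -0.3962  0.0741] 1.0
    [ 0.7105 -0.2288  0.067 ] 0.5
jar2 {'scene': [(array([268.296, 290.094]), 0.96), (array([220.416, 313.194]), 0.94), (array([275.688, 281.19 ]), 0.87), (array([287.896, 294.294]), 0.74)], 'side': [(array([388.08 , 246.792]), 0.85), (array([431.984, 291.018]), 0.85), (array([382.592, 262.29 ]), 0.83), (array([396.088, 315.588]), 0.8)]}
    [ 0.6911 -0.2388  0.0288] 0.7
    [ 0.6905 -0.3962  0.0741] 1.0
    [ 0.7105 -0.2288  0.067 ] 0.5
beaker {'scene': [(array([366.576, 214.998]), 0.87), (array([234.192, 253.806]), 0.32)], 'side': [(array([276.192, 168.294]), 0.67)]}
    [0.6791 0.2926 0.0123] 1.3
1.0
```

Run:
```python
import cv2
a=cv2.imread('pics/scene0.png')[140:340,200:420];b=cv2.imread('pics/side0.png')[120:320,180:460]
cv2.imwrite('pics/scene0c.png',cv2.resize(a,None,fx=3,fy=3,interpolation=cv2.INTER_CUBIC)[:600])
cv2.imwrite('pics/side0c.png',cv2.resize(b,None,fx=2.8,fy=2.8,interpolation=cv2.INTER_CUBIC))
```

```text
(no output)
```

View pics/scene0c.png

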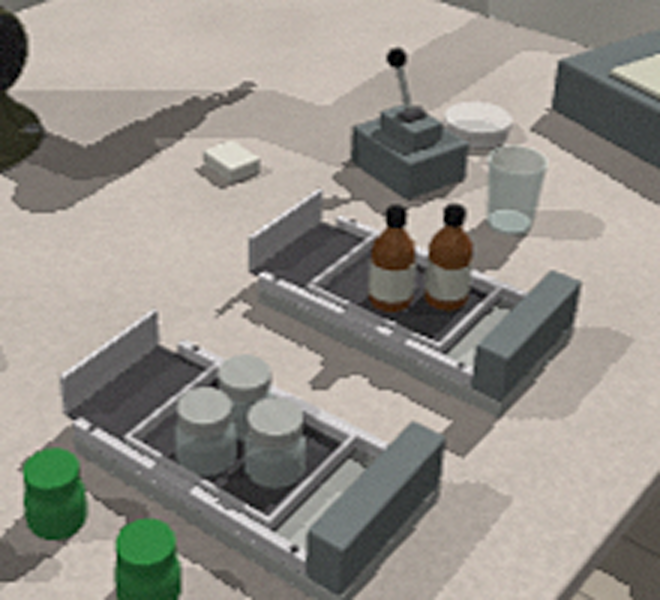

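View pics/side0c.png

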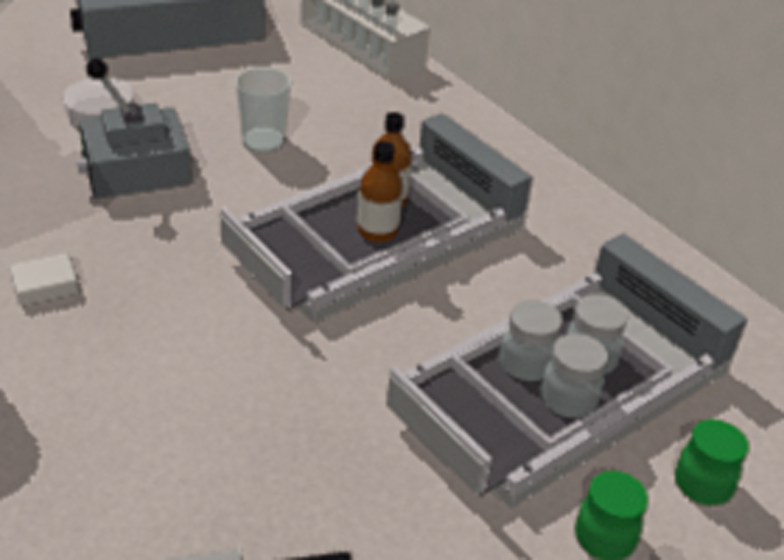

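Candidates: there are two trays. One at about (280,290) in the scene carries three pale squat jars. The other, at about (345,235), carries two amber bottles. The nearer one, at y≈-0.21, is the jar tray. The green jars at (218,305) and (249,329) stand on the bench as look-alikes, and the enlarged crops confirm this. Next I'll get the yaw of the box and the tray.

Run:
```python
from h import *
from scipy.optimize import minimize
np.set_printoptions(precision=4,suppress=True)
def box(cx,cy,lx,ly,z0,z1): return np.array([[cx+sx*lx/2,cy+sy*ly/2,z] for sx in(-1,1) for sy in(-1,1) for z in(z0,z1)])
def rend(parts,q,n):
    m=np.zeros((420*4,560*4),np.uint8);c,s=np.cos(q[2]),np.sin(q[2])
    for b in parts:
        w=np.c_[q[0]+c*b[:,0]-s*b[:,1],q[1]+s*b[:,0]+c*b[:,1],b[:,2]]
        u=proj(w,n)*4+1.5
        cv2.fillConvexPoly(m,cv2.convexHull(np.int32(np.round(u))),1)
    return cv2.resize(m.astype(np.float32),(560,420),interpolation=cv2.INTER_AREA)
def fit(name,parts,q0):
    M={}
    for n in('scene','side'):
        r=models.regions_of(name,n)
        print(name,n,[(np.round(np.array(d['point'])*[560,420]),round(d['p'],2),int(d['pixels'].sum())) for d in r][:4])
        if r: M[n]=r[0]['pixels'].astype(np.float32); cv2.imwrite(f'pics/m_{name}_{n}.png',r[0]['pixels'].astype(np.uint8)*255)
    f=lambda q:sum(np.abs(rend(parts,q,n)-M[n]).sum()/M[n].sum() for n in M)
    best=None
    for y in np.arange(-.45,.46,.15):
        r=minimize(f,[q0[0],q0[1],y],method='Nelder-Mead',options=dict(initial_simplex=[[q0[0],q0[1],y],[q0[0]+.01,q0[1],y],[q0[0],q0[1]+.01,y],[q0[0],q0[1],y+.1]],maxiter=120))
        if best is None or r.fun<best.fun:best=r
    print(name,best.x,best.fun)
fit('control_box',[box(0,0,.12,.1,0,.055),box(0,0,.07,.05,.055,.08)],(.512,.337))
# lip corners by eye, top edge z .07
for n,pp in(('scene',[(252.3,244.5),(221.3,265.5)]),('side',[(319.6,252.1),(354.5,288.5)])):
    a,b=[onz(p,.07,n) for p in pp];d=a-b
    print('jar',n,a,b,(a+b)/2,np.hypot(*d[:2]),'yaw',np.arctan2(-d[0],d[1]))
for n,pp in(('scene',[(307,204.5),(283.3,220)]),('side',[(260,196),(284,217.5)])):
    a,b=[onz(p,.07,n) for p in pp];d=a-b
    print('bot',n,a,b,(a+b)/2,np.hypot(*d[:2]),'yaw',np.arctan2(-d[0],d[1]))
print(get_state()['clock'])
```

```text
control_box scene [(array([337., 187.]), 0.77, 979), (array([279., 269.]), 0.24, 299)]
control_box side [(array([224., 177.]), 0.8, 1238)]
control_box [ 0.5091  0.3358 -0.2423] 0.27854105830192566
jar scene [ 0.5536 -0.1595  0.07  ] [ 0.5571 -0.2826  0.07  ] [ 0.5553 -0.2211  0.07  ] 0.1231037170275707 yaw 0.028850619664296067
jar side [ 0.5419 -0.1587  0.07  ] [ 0.5447 -0.2949  0.07  ] [ 0.5433 -0.2268  0.07  ] 0.1362683505605767 yaw 0.02029330354228506
bot scene [0.5338 0.1243 0.07  ] [ 0.5361 -0.0016  0.07  ] [0.5349 0.0614 0.07  ] 0.12592520555429593 yaw 0.018138458221615975
bot side [0.5213 0.1221 0.07  ] [0.5328 0.0017 0.07  ] [0.527  0.0619 0.07  ] 0.12089835705947391 yaw 0.09576369034841505
1.1
```

```bash
python3 -m pendant '[{"gripper":-1,"linear":[-7,0,3],"twist":0},{"gripper":-1,"linear":[-13,0,6],"twist":0},{"gripper":-1,"linear":[-18.5,0,8.5],"twist":0},{"gripper":-1,"linear":[-24,0,11],"twist":0},{"gripper":-1,"linear":[-28,0,13],"twist":0}]'
python3 - <<'E'
from h import *
np.set_printoptions(precision=4,suppress=True)
s=get_state();print(s['clock'],s['ee_pos'],s['orientation'],s['finger_gap'],s['contact_force'])
im=eyes.capture('wrist');cv2.imwrite('pics/w1.png',im[:,:,::-1])
for m in('heat_lever_tip','control_box'): print(m,[(np.array(d['point'])*[560,420],d['p']) for d in models.mark_of(m,'wrist')][:3])
print('pred ball',proj([(.475,.345,.148),(.509,.336,0)],'wrist'))
E
```

```text
clock: 1.72
ee_pos: [0.3938, 0.3796, 0.193]
orientation: [-1.571, 0.0, 2.879]
contact_force: [0.7, 0.7, -0.2]
finger_gap: -0.0
1.725 [0.3938 0.3796 0.193 ] [-1.5714  0.0002  2.8788] -2.707079567806953e-06 [ 0.653   0.7061 -0.165 ]
heat_lever_tip [(array([303.016,  69.72 ]), 0.73)]
control_box [(array([295.288,  41.916]), 0.65)]
pred ball [[302.157   73.9592]
 [293.9463  43.9226]]
```

View pics/w1.png

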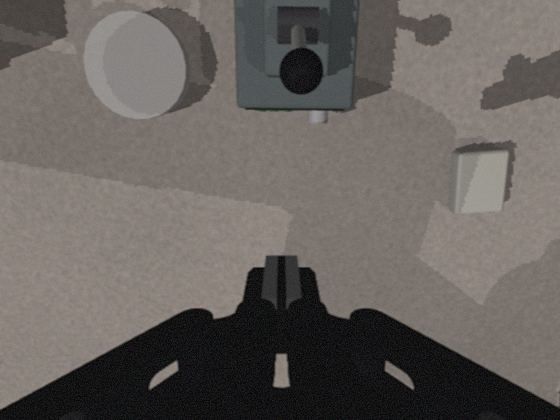

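The wrist view has the black ball at (302,70), within 4 px of the prediction, and the box edges are square with the tool axes. Next: lower the tool, shift 1.25 cm sideways, then push.

```bash
python3 -m pendant '[{"gripper":-1,"linear":[0,3.5,1.25],"twist":0},{"gripper":-1,"linear":[0,6.8,1.25],"twist":0},{"gripper":-1,"linear":[-4,6.8,1.25],"twist":0},{"gripper":-1,"linear":[-6,6.8,1.25],"twist":0},{"gripper":-1,"linear":[-7.5,6.8,1.25],"twist":0}]'
python3 -m pendant '[{"gripper":-1,"linear":[-1,0,0],"twist":0},{"gripper":-1,"linear":[-2,0,0],"twist":0},{"gripper":-1,"linear":[-3,0,0],"twist":0},{"gripper":-1,"linear":[-4,0,0],"twist":0},{"gripper":-1,"linear":[-4.5,0,0],"twist":0}]'
python3 - <<'E'
from h import *
np.set_printoptions(precision=4,suppress=True)
s=get_state();print(s['clock'],s['ee_pos'],s['contact_force'])
for n in('wrist','scene','side'):
    im=eyes.capture(n)
    im=im[120:260,250:430] if n=='scene' else im[100:240,140:320] if n=='side' else im[0:360]
    if n!='wrist': im=cv2.resize(im,None,fx=3,fy=3,interpolation=cv2.INTER_CUBIC)
    cv2.imwrite(f'pics/{n}2.png',im[:,:,::-1])
E
```

```text
clock: 2.5
ee_pos: [0.4622, 0.35, 0.1249]
orientation: [-1.571, 0.0, 2.879]
contact_force: [0.1, -0.4, -0.6]
finger_gap: -0.0002
clock: 3.12
ee_pos: [0.5056, 0.3377, 0.1246]
orientation: [-1.571, -0.0, 2.878]
contact_force: [0.0, 0.9, 0.9]
finger_gap: 0.0002
3.125 [0.5056 0.3377 0.1246] [0.0061 0.8874 0.8805]
```

View pics/side2.png

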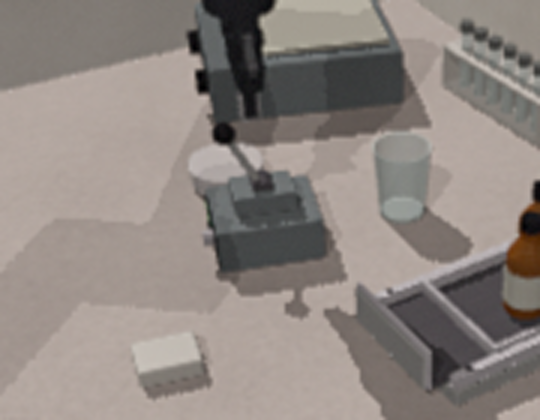

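View pics/wrist2.png

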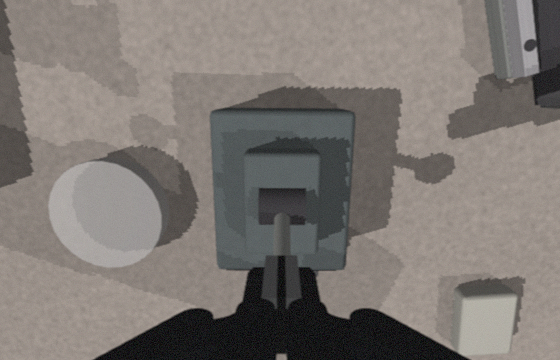

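Run:
```python
from h import *
np.set_printoptions(precision=4,suppress=True)
s=get_state();t=s['ee_pos'];print(t)
for n in('wrist','scene','side'):
    print(n,proj([t,t+[0,0,.1],(.475,.345,.148),(.509,.336,.08),(.509,.336,0)],n).round(0).tolist())
    K,R,tt=P(n);print((-R.T@tt).ravel(), R[2])
```

```text
[0.5052 0.3378 0.1246]
wrist [[282.0, 239.0], [283.0, 376.0], [284.0, 314.0], [283.0, 208.0], [283.0, 181.0]]
[0.5772 0.319  0.3067] [-0.2822  0.0762 -0.9563]
scene [[337.0, 167.0], [339.0, 143.0], [332.0, 159.0], [337.0, 178.0], [335.0, 196.0]]
[ 1.2315 -0.7773  0.7727] [-0.5604  0.6325 -0.5347]
side [[224.0, 149.0], [221.0, 121.0], [214.0, 144.0], [226.0, 161.0], [228.0, 180.0]]
[ 0.0958 -0.6968  0.7877] [ 0.4041  0.6605 -0.6328]
```

View pics/scene2.png

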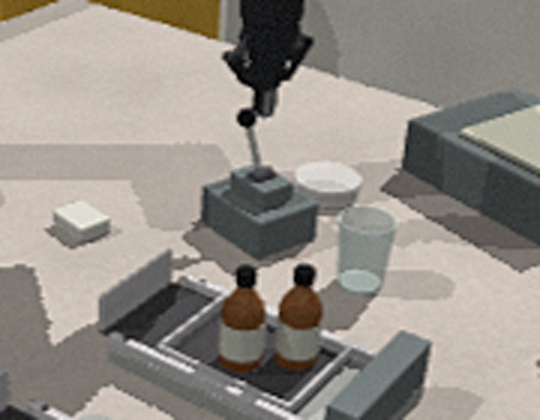

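Run:
```python
from h import *
np.set_printoptions(precision=4,suppress=True)
print(tri((337.7,157.5),(222.7,137.5)), tri((332.5,159),(214.6,144.5)))
s=get_state();t=s['ee_pos']
o=[]
for n,c in(('scene',(337,155)),('side',(222,138))):
    im=eyes.capture(n)[:,:,::-1].copy()
    x,y=c;k=im[y-32:y+28,x-35:x+35]
    k=cv2.resize(k,None,fx=8,fy=8,interpolation=cv2.INTER_CUBIC)
    for X,col in((t,(0,0,255)),(t+[0,0,.02],(0,255,0)),(t+[0,0,.04],(255,0,0))):
        p=proj(X,n)[0];cv2.circle(k,(int((p[0]-x+35)*8),int((p[1]-y+32)*8)),4,col,-1)
    o.append(k)
cv2.imwrite('pics/tip3.png',cv2.resize(np.hstack(o),(800,343)))
```

```text
[0.5054 0.3383 0.1662] [0.4778 0.3446 0.1474]
```

View pics/tip3.png

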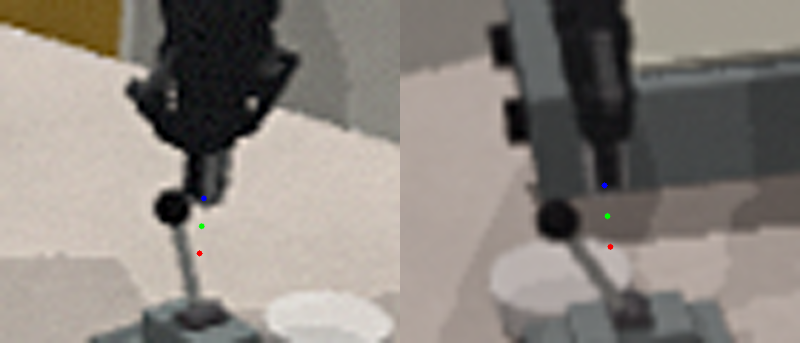

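Both outside views show the fingertips at about z 0.165, roughly 40 mm above the reported TCP (0.125). Their xy agrees with the report. The fingers therefore passed over the ball with no contact force, and the lever hasn't moved. I'll back off high, lower by 40 mm more, and check the height in the pictures before pushing.

```bash
python3 -m pendant '[{"gripper":-1,"linear":[0,-3,0],"twist":0},{"gripper":-1,"linear":[6,-3,0],"twist":0},{"gripper":-1,"linear":[10.5,-2,0],"twist":0},{"gripper":-1,"linear":[10.5,2,0],"twist":0},{"gripper":-1,"linear":[10.5,3,0],"twist":0}]'
python3 - <<'E'
from h import *
np.set_printoptions(precision=4,suppress=True)
s=get_state();t=s['ee_pos'];print(s['clock'],t,s['contact_force'])
o=[]
for n in('scene','side'):
    x,y=proj(t,n)[0].astype(int);y-=10
    im=eyes.capture(n)[:,:,::-1].copy()
    k=im[y-35:y+35,x-35:x+35]
    k=cv2.resize(k,None,fx=5.7,fy=5.7,interpolation=cv2.INTER_CUBIC)
    for X,col in((t,(0,0,255)),(t+[0,0,.02],(0,255,0)),(t+[0,0,.04],(255,0,0))):
        p=proj(X,n)[0];cv2.circle(k,(int((p[0]-x+35)*5.7),int((p[1]-y+35)*5.7)),3,col,-1)
    o.append(k)
cv2.imwrite('pics/tip4.png',np.hstack(o))
E
```

```text
clock: 4.0
ee_pos: [0.4022, 0.3644, 0.0924]
orientation: [-1.567, -0.002, 2.88]
contact_force: [0.0, 0.1, -0.6]
finger_gap: -0.0001
4.0 [0.4022 0.3644 0.0924] [ 0.0268  0.088  -0.6454]
```

View pics/tip4.png

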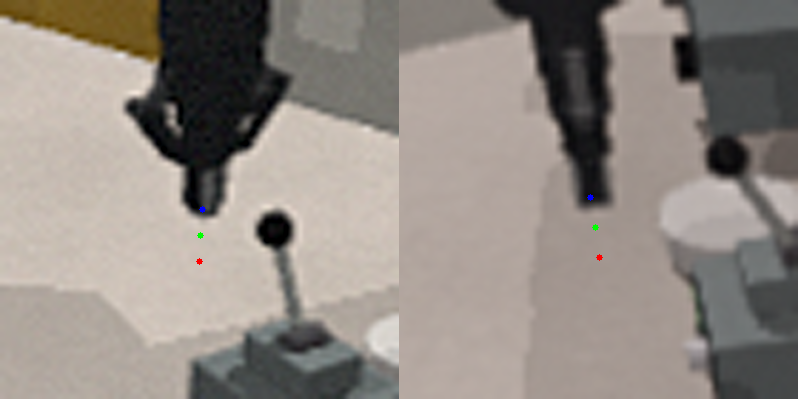

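```bash
python3 -m pendant '[{"gripper":-1,"linear":[0,0.8,0],"twist":0},{"gripper":-1,"linear":[-3.5,0.8,0],"twist":0},{"gripper":-1,"linear":[-5.5,0.8,0],"twist":0},{"gripper":-1,"linear":[-7,0.8,0],"twist":0},{"gripper":-1,"linear":[-8,0.8,0],"twist":0}]'
python3 - <<'E'
from h import *
np.set_printoptions(precision=4,suppress=True)
s=get_state();t=s['ee_pos'];print(s['clock'],t,s['contact_force'])
o=[]
for n in('scene','side'):
    x,y=proj(t,n)[0].astype(int);y-=10
    im=eyes.capture(n)[:,:,::-1].copy()
    k=im[y-35:y+35,x-35:x+35]
    k=cv2.resize(k,None,fx=5.7,fy=5.7,interpolation=cv2.INTER_CUBIC)
    o.append(k)
cv2.imwrite('pics/tip5.png',np.hstack(o))
E
```

```text
clock: 4.72
ee_pos: [0.4817, 0.3442, 0.0869]
orientation: [-1.571, 0.0, 2.878]
contact_force: [-0.8, 0.0, 1.5]
finger_gap: -0.0001
4.725 [0.4817 0.3442 0.0869] [-0.7538  0.0339  1.5316]
```

View pics/tip5.png

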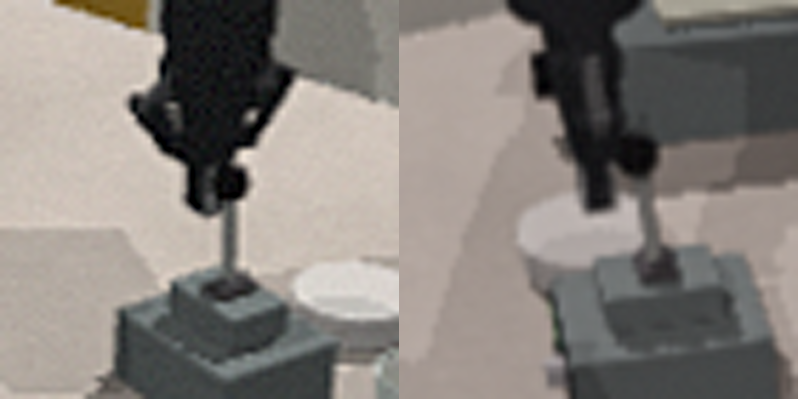

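The pushing now works: the lever stands near upright in both views. Continuing to the far stop.

```bash
python3 -m pendant '[{"gripper":-1,"linear":[-1.2,0,0],"twist":0},{"gripper":-1,"linear":[-2.4,0,0],"twist":0},{"gripper":-1,"linear":[-3.3,0,0],"twist":0},{"gripper":-1,"linear":[-3.6,0,0],"twist":0}]'
python3 -m pendant '[{"gripper":-1,"linear":[-0.3,0,0],"twist":0},{"gripper":-1,"linear":[-0.5,0,0],"twist":0}]'
python3 -m pendant '[{"gripper":-1,"linear":[-0.3,0,0],"twist":0},{"gripper":-1,"linear":[-0.3,0,0],"twist":0}]'
```

```text
clock: 5.32
ee_pos: [0.5161, 0.3347, 0.0862]
orientation: [-1.57, -0.001, 2.878]
contact_force: [-1.0, 0.0, -0.7]
finger_gap: 0.0
clock: 5.58
ee_pos: [0.5206, 0.3337, 0.0867]
orientation: [-1.571, -0.0, 2.879]
contact_force: [-0.8, 0.5, -0.5]
finger_gap: 0.0004
clock: 5.82
ee_pos: [0.5228, 0.3332, 0.0866]
orientation: [-1.571, -0.001, 2.879]
contact_force: [-4.7, 1.6, 0.6]
finger_gap: -0.0001
```

```bash
python3 -m pendant '[{"gripper":-1,"linear":[-0.2,0,0],"twist":0},{"gripper":-1,"linear":[-0.3,0,0],"twist":0}]'
python3 - <<'E'
from h import *
np.set_printoptions(precision=4,suppress=True)
s=get_state();t=s['ee_pos'];print(s['clock'],t,s['contact_force'])
o=[]
for n in('scene','side'):
    x,y=proj(t,n)[0].astype(int);y-=10
    im=eyes.capture(n)[:,:,::-1].copy()
    k=im[y-35:y+35,x-35:x+35]
    k=cv2.resize(k,None,fx=5.7,fy=5.7,interpolation=cv2.INTER_CUBIC)
    q=np.array([.509,.336,.148])+.038*np.array([.972,-.235,0])
    p=proj(q,n)[0];cv2.circle(k,(int((p[0]-x+35)*5.7),int((p[1]-y+35)*5.7)),3,(0,0,255),-1)
    o.append(k)
cv2.imwrite('pics/tip6.png',np.hstack(o))
E
```

```text
clock: 6.08
ee_pos: [0.5234, 0.333, 0.0864]
orientation: [-1.57, -0.005, 2.88]
contact_force: [-17.6, 3.4, 5.0]
finger_gap: -0.0
6.075 [0.5234 0.333  0.0864] [-17.5765   3.4243   5.0441]
```

View pics/tip6.png

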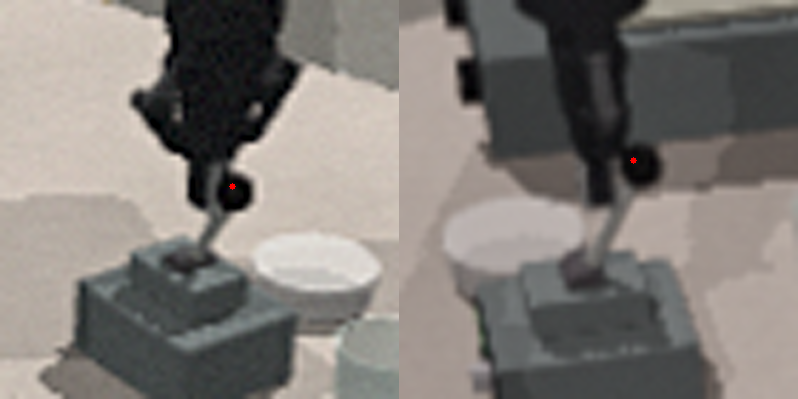

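The lever is at its far stop: the ball sits at the predicted far-end position (red dot), and the force rose to 18 N with no further travel. I'll back off, rise and cross to the jar tray.

```bash
python3 -m pendant '[{"gripper":-1,"linear":[3,0,0],"twist":0},{"gripper":-1,"linear":[4,-5,0],"twist":0},{"gripper":-1,"linear":[4,-8,2],"twist":0},{"gripper":-1,"linear":[2,-8,8],"twist":-5},{"gripper":-1,"linear":[0,-8,14],"twist":-10}]'
python3 - <<'E'
from h import *
np.set_printoptions(precision=4,suppress=True)
s=get_state();t=s['ee_pos'];print(s['clock'],t,s['orientation'],s['contact_force'])
for n in('scene','side'):
    eyes.capture(n)
    print(n,[(np.array(d['point'])*[560,420],d['p']) for d in models.mark_of('heat_lever_tip',n)][:2], proj(np.array([.509,.336,.148])+.038*np.array([.972,-.235,0]),n))
y=s['orientation'][2];d=np.array([.583,-.223,t[2]])-t
print('tool delta cm x,z',100*(np.cos(y)*d[0]+np.sin(y)*d[1]),100*(-np.sin(y)*d[0]+np.cos(y)*d[1]),'twist',-np.degrees((np.pi+.025-y)))
E
```

```text
clock: 6.8
ee_pos: [0.4902, 0.1972, 0.1675]
orientation: [-1.571, 0.002, 3.058]
contact_force: [0.3, -0.1, -0.1]
finger_gap: 0.0001
6.8 [0.4902 0.1972 0.1675] [-1.5715  0.002   3.0576] [ 0.2628 -0.0701 -0.1389]
scene [(array([344.4  , 165.606]), 0.56)] [[344.8209 165.7878]]
side [(array([237.888, 142.002]), 0.39), (array([387.8 , 250.32]), 0.32)] [[236.1166 141.2373]]
tool delta cm x,z -12.773435274319333 41.09225180110118 twist -6.246582920868403
```

```bash
python3 -m pendant '[{"gripper":-1,"linear":[-1.5,0,6],"twist":-2},{"gripper":-1,"linear":[-3,0,12],"twist":-4},{"gripper":-1,"linear":[-4.5,0,18],"twist":-6.2},{"gripper":-1,"linear":[-6.5,0,24],"twist":-6.2},{"gripper":-1,"linear":[-8.5,0,29],"twist":-6.2}]'
python3 - <<'E'
from h import *
np.set_printoptions(precision=4,suppress=True)
s=get_state();t=s['ee_pos'];print(s['clock'],t,s['orientation'])
im=eyes.capture('wrist')[:,:,::-1].copy()
print([(np.array(d['point'])*[560,420],d['p']) for d in models.mark_of('jar_lip','wrist')][:3])
y=.025;Rz=np.array([[np.cos(y),-np.sin(y)],[np.sin(y),np.cos(y)]])
for yy in(-.065,0,.065):
    w=np.r_[np.array([.548,-.223])+Rz@[0,yy],.07]; p=proj(w,'wrist')[0];print(p);cv2.circle(im,(int(p[0]),int(p[1])),3,(0,0,255),-1)
cv2.imwrite('pics/w7.png',im)
E
```

```text
clock: 7.62
ee_pos: [0.5499, -0.0992, 0.1669]
orientation: [-1.57, 0.001, -3.121]
contact_force: [-0.1, -0.4, -0.7]
finger_gap: 0.0001
7.625 [ 0.5499 -0.0992  0.1669] [-1.5704  0.0007 -3.1212]
[(array([429.912, 196.896]), 0.56)]
[515.2007 197.5669]
[433.8121 198.3072]
[352.4854 199.0469]
```

View pics/w7.png

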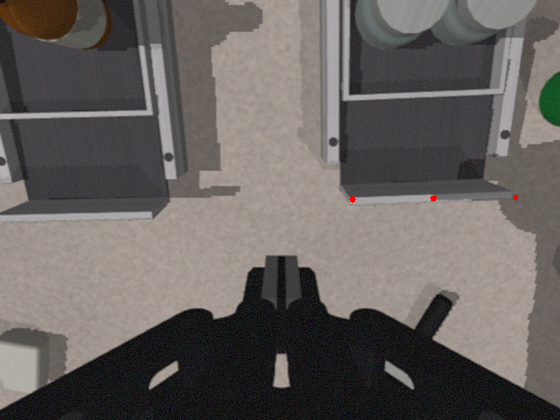

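In the wrist view the jar-tray lip runs from about (350,199) to (512,192), and its midpoint at (430,197) agrees with the prediction. The three pale jars stand behind the cross wall at (425,94). The bottle tray is at left, with its lip at (80,214). The jar tray's yaw comes out at about 0.05. I'll move over the empty floor and go partway down to check clearance.

```bash
python3 -m pendant '[{"gripper":-1,"linear":[-1.5,0,6],"twist":0},{"gripper":-1,"linear":[-3,0,11.5],"twist":-1.5},{"gripper":-1,"linear":[-3,2,12.25],"twist":-1.5},{"gripper":-1,"linear":[-3,7,12.25],"twist":-1.5},{"gripper":-1,"linear":[-3,10.5,12.25],"twist":-1.5}]'
cat > look.py <<'E'
from h import *
import sys
np.set_printoptions(precision=4,suppress=True)
s=get_state();t=s['ee_pos'];print(s['clock'],t,s['orientation'],s['contact_force'])
o=[]
for n in('scene','side'):
    x,y=proj(t+[0,0,.03],n)[0].astype(int)
    im=eyes.capture(n)[:,:,::-1].copy()
    k=im[y-50:y+50,x-50:x+50]
    k=cv2.resize(k,None,fx=4,fy=4,interpolation=cv2.INTER_CUBIC)
    o.append(k)
cv2.imwrite(f'pics/{sys.argv[1]}.png',np.hstack(o))
E
python3 look.py l8
```

```text
clock: 8.35
ee_pos: [0.581, -0.2182, 0.0584]
orientation: [-1.572, -0.002, -3.095]
contact_force: [0.4, -0.6, -0.1]
finger_gap: 0.0003
8.35 [ 0.581  -0.2182  0.0584] [-1.5718 -0.0025 -3.0948] [ 0.391  -0.5876 -0.0531]
```

View pics/l8.png

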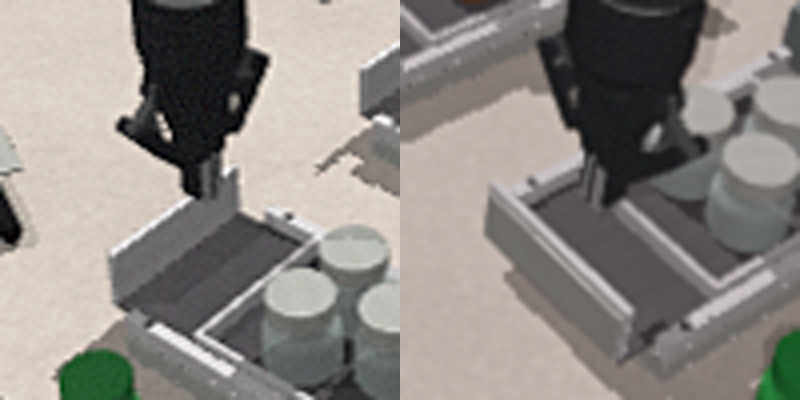

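```bash
python3 -m pendant '[{"gripper":-1,"linear":[0,2.5,0],"twist":0},{"gripper":-1,"linear":[0,4.2,0],"twist":0},{"gripper":-1,"linear":[0,5,0],"twist":0},{"gripper":-1,"linear":[0,5,0],"twist":0}]'
python3 look.py l9
```

```text
clock: 8.95
ee_pos: [0.5815, -0.2197, 0.0118]
orientation: [-1.571, -0.0, -3.095]
contact_force: [0.3, 0.4, -0.0]
finger_gap: -0.0001
8.95 [ 0.5815 -0.2197  0.0118] [-1.5705 -0.0003 -3.0952] [ 0.2879  0.4433 -0.0448]
```

View pics/l9.png

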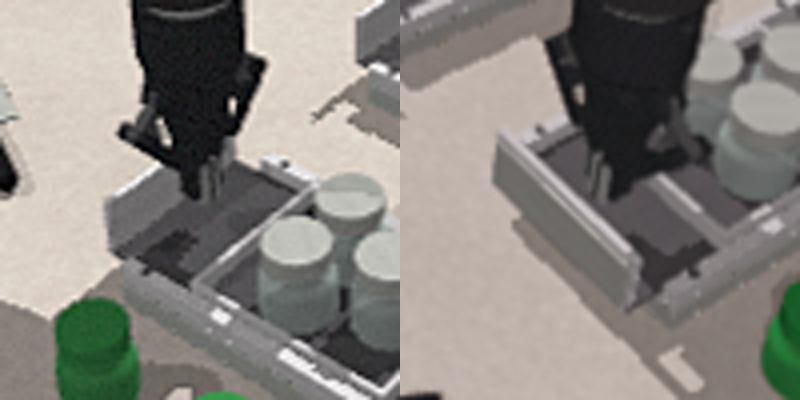

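```bash
python3 -m pendant '[{"gripper":-1,"linear":[0,0.6,0],"twist":0},{"gripper":-1,"linear":[0.8,0.6,0],"twist":0},{"gripper":-1,"linear":[1.4,0.6,0],"twist":0},{"gripper":-1,"linear":[2,0.6,0],"twist":0},{"gripper":-1,"linear":[2.5,0.6,0],"twist":0}]'
python3 -m pendant '[{"gripper":-1,"linear":[0.5,0,0],"twist":0},{"gripper":-1,"linear":[1,0,0],"twist":0},{"gripper":-1,"linear":[1.5,0,0],"twist":0}]'
python3 look.py l10
```

```text
clock: 9.68
ee_pos: [0.5567, -0.2211, 0.0061]
orientation: [-1.57, 0.002, -3.095]
contact_force: [3.5, -0.8, -0.4]
finger_gap: 0.0003
clock: 10.05
ee_pos: [0.5414, -0.222, 0.006]
orientation: [-1.57, 0.0, -3.095]
contact_force: [3.0, -2.4, 0.1]
finger_gap: -0.0
10.05 [ 0.5414 -0.222   0.006 ] [-1.5702  0.0005 -3.0955] [ 3.0223 -2.3864  0.0762]
```

View pics/l10.png

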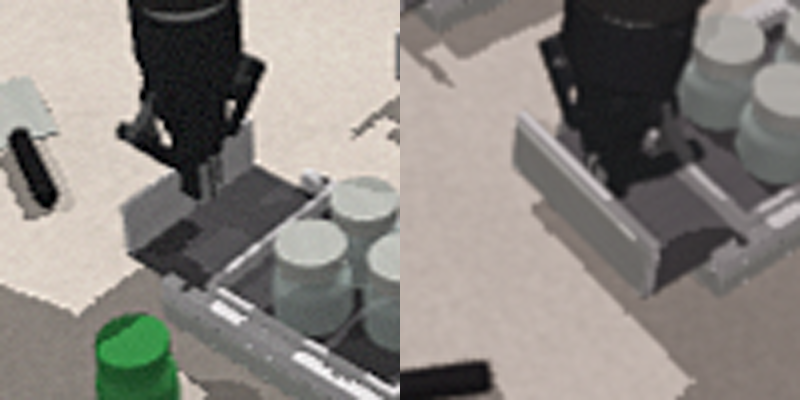

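The hook is engaged and the tray is sliding out, with the drag at about 3 N. Continuing.

```bash
python3 -m pendant '[{"gripper":-1,"linear":[1,0,0],"twist":0},{"gripper":-1,"linear":[2,0,0],"twist":0},{"gripper":-1,"linear":[3,0,0],"twist":0},{"gripper":-1,"linear":[4,0,0],"twist":0},{"gripper":-1,"linear":[5,0,0],"twist":0}]'
python3 -m pendant '[{"gripper":-1,"linear":[0.8,0,0],"twist":0},{"gripper":-1,"linear":[1.6,0,0],"twist":0},{"gripper":-1,"linear":[2.2,0,0],"twist":0},{"gripper":-1,"linear":[2.5,0,0],"twist":0}]'
```

```text
clock: 10.78
ee_pos: [0.4909, -0.2241, 0.006]
orientation: [-1.57, 0.0, -3.095]
contact_force: [2.8, -1.8, 0.6]
finger_gap: 0.0001
clock: 11.28
ee_pos: [0.4662, -0.225, 0.0058]
orientation: [-1.571, -0.0, -3.095]
contact_force: [1.9, -1.2, 1.4]
finger_gap: 0.0003
```

```bash
python3 look.py l11
```

```text
11.275 [ 0.4662 -0.225   0.0058] [-1.5709 -0.     -3.0955] [ 1.8957 -1.1586  1.3739]
```

View pics/l11.png

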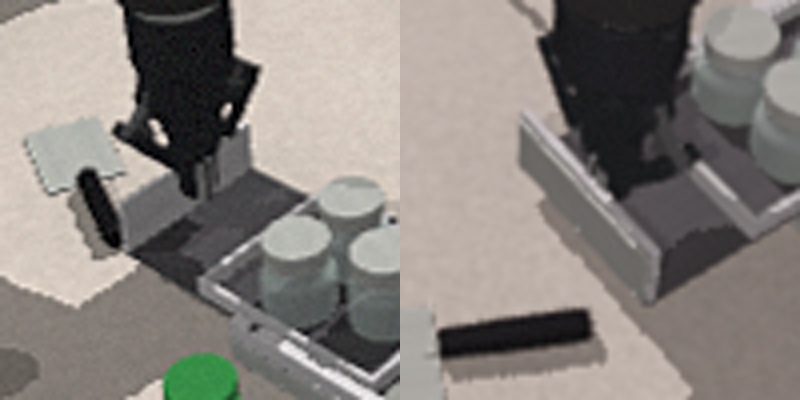

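The spatula handle is near the tray's path, so I'll check its clearance before going on.

Run:
```python
from h import *
np.set_printoptions(precision=4,suppress=True)
print('spatula handle end',onz((305,322),.008,'side'),'near',onz((270,325),.008,'side'),'scene',onz((197,261),.008,'scene'))
im=eyes.capture('scene')
print([(np.array(d['point'])*[560,420],d['p']) for d in models.mark_of('jar_lip','scene')][:2])
im=eyes.capture('side')
print([(np.array(d['point'])*[560,420],d['p'],onz(np.array(d['point'])*[560,420],.07,'side')) for d in models.mark_of('jar_lip','side')][:2])
# right end lip near corner for x now ~.455 .. end .415
for x in(.455,.42): print(x,proj([(x,-.16,.07),(x+.005,-.29,.07),(x+.005,-.29,.02)],'side'))
```

```text
spatula handle end [ 0.4215 -0.2784  0.008 ] near [ 0.3475 -0.2443  0.008 ] scene [ 0.4259 -0.2743  0.008 ]
[(array([212.688, 241.794]), 0.68)]
[(array([305.312, 280.182]), 0.72, array([ 0.4596, -0.2167,  0.07  ]))]
0.455 [[290.9814 265.3406]
 [323.5717 302.2008]
 [321.8169 315.4538]]
0.42 [[278.7272 270.8162]
 [310.6557 308.8219]
 [309.3333 322.0502]]
```

Run:
```python
from h import *
im=eyes.capture('side')[:,:,::-1].copy()
x0,y0,w,h=240,240,120,90
k=cv2.resize(im[y0:y0+h,x0:x0+w],None,fx=6.6,fy=6.6,interpolation=cv2.INTER_CUBIC)
cv2.imwrite('pics/s12.png',k)
im=eyes.capture('scene')[:,:,::-1].copy()
k=cv2.resize(im[210:300,165:285],None,fx=6.6,fy=6.6,interpolation=cv2.INTER_CUBIC)
cv2.imwrite('pics/c12.png',k)
```

```text
(no output)
```

View pics/s12.png

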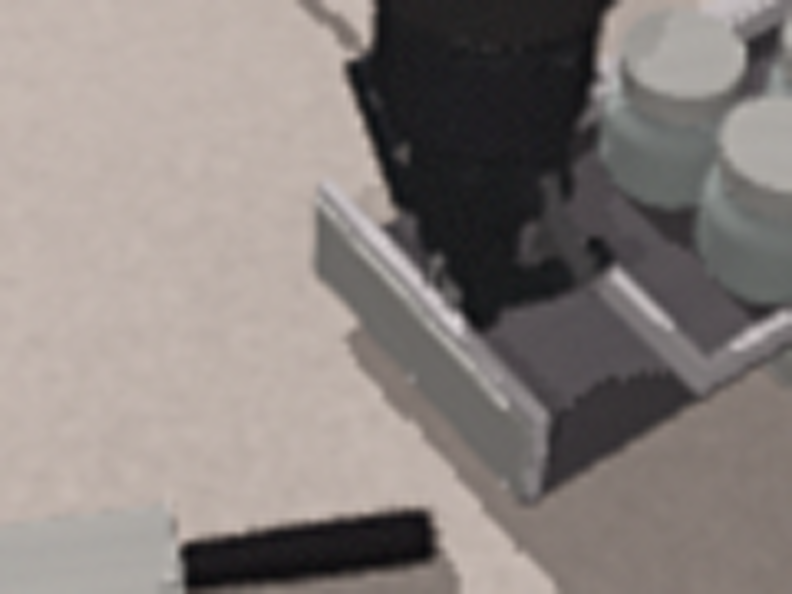

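View pics/c12.png

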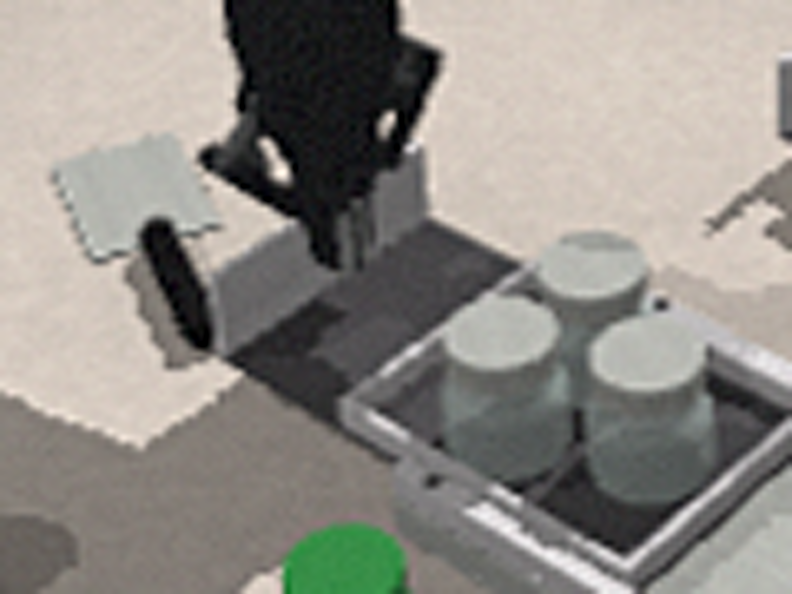

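```bash
python3 - <<'E'
from h import *
np.set_printoptions(precision=4,suppress=True)
# handle end mid
print(tri((197,262),(305.6,321.5)), tri((190,245),(270,328)))
print('lip bottom corner (tri)',tri((165+222/6.6,210+352/6.6),(240+535/6.6,240+497/6.6)))
E
python3 -m pendant '[{"gripper":-1,"linear":[0.4,0,0],"twist":0},{"gripper":-1,"linear":[0.8,0,0],"twist":0}]'
```

```text
[ 0.4254 -0.2751  0.0037] [ 0.3452 -0.2445  0.006 ]
lip bottom corner (tri) [ 0.4567 -0.2903  0.025 ]
clock: 11.92
ee_pos: [0.4604, -0.2252, 0.0056]
orientation: [-1.571, 0.005, -3.095]
contact_force: [17.6, -3.3, -10.9]
finger_gap: -0.0
```

```bash
python3 -m pendant '[{"gripper":-1,"linear":[0.1,0,0],"twist":0},{"gripper":-1,"linear":[0.1,0,0],"twist":0}]'
python3 look.py l13
python3 - <<'E'
from h import *
np.set_printoptions(precision=4,suppress=True)
for n in('scene','side'):
    print(n,[(np.array(d['point'])*[560,420],d['p'],onz(np.array(d['point'])*[560,420],.07,n)) for d in models.mark_of('jar_lip',n)][:1])
    print(n,[(np.array(d['point'])*[560,420],d['p'],onz(np.array(d['point'])*[560,420],0,n)) for d in models.mark_of('jar_warmer',n)][:1])
E
```

```text
clock: 12.18
ee_pos: [0.4605, -0.2251, 0.0056]
orientation: [-1.571, 0.007, -3.095]
contact_force: [13.6, -2.9, -10.4]
finger_gap: 0.0001
12.175 [ 0.4605 -0.2251  0.0056] [-1.5706  0.007  -3.0949] [ 13.6055  -2.894  -10.4445]
scene [(array([212.408, 238.686]), 0.93, array([ 0.4421, -0.2194,  0.07  ]))]
scene [(array([281.792, 294.882]), 0.66, array([ 0.7102, -0.2035,  0.    ]))]
side [(array([300.608, 282.912]), 0.92, array([ 0.4455, -0.2179,  0.07  ]))]
side []
```

View pics/l13.png

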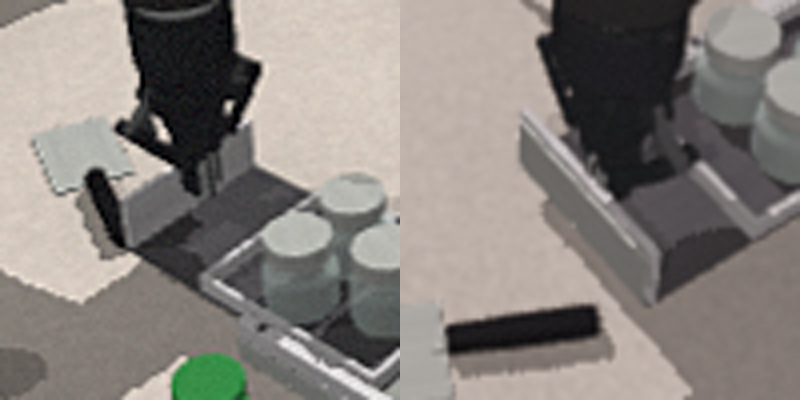

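Run:
```python
from h import *
np.set_printoptions(precision=4,suppress=True)
print('init lip side',onz((335.776,265.608),.07,'side'))
a=cv2.imread('pics/side0.png');im=eyes.capture('side')[:,:,::-1].copy()
k=np.hstack([cv2.resize(b[195:305,300:455],None,fx=2.58,fy=2.58*1.3,interpolation=cv2.INTER_CUBIC) for b in(a,im)])
cv2.imwrite('pics/s14.png',k)
a=cv2.imread('pics/scene0.png');im=eyes.capture('scene')[:,:,::-1].copy()
k=np.hstack([cv2.resize(b[225:340,190:350],None,fx=2.5,fy=2.5*1.4,interpolation=cv2.INTER_CUBIC) for b in(a,im)])
cv2.imwrite('pics/c14.png',k)
```

```text
init lip side [ 0.5499 -0.2163  0.07  ]
```

View pics/s14.png

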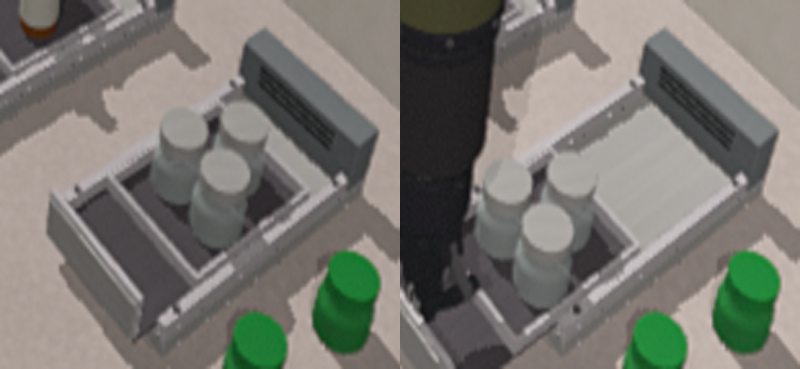

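View pics/c14.png

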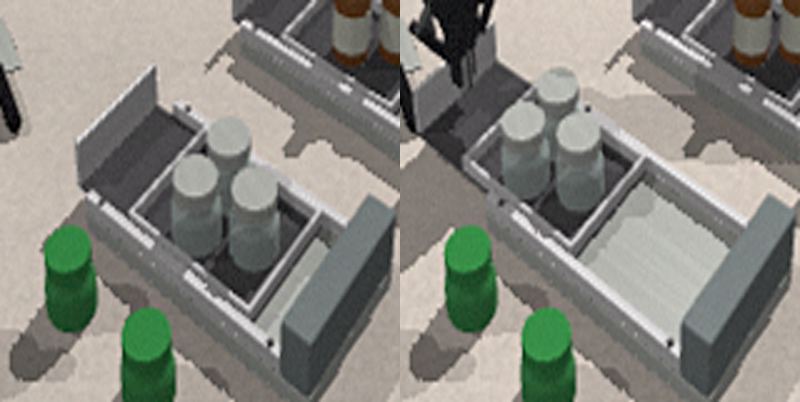

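The tray travelled about 105 mm and then stopped dead at 14–18 N, and the jars are standing. I'll unhook and rise.

```bash
python3 -m pendant '[{"gripper":-1,"linear":[-1,0,0],"twist":0},{"gripper":-1,"linear":[-2,0,0],"twist":0},{"gripper":-1,"linear":[-2.2,-5,0],"twist":0},{"gripper":-1,"linear":[-2.2,-10,0],"twist":0},{"gripper":-1,"linear":[-2.2,-15,0],"twist":0}]'
python3 -m pendant '[{"gripper":-1,"linear":[1,-1,-6],"twist":0},{"gripper":-1,"linear":[2,-1,-12],"twist":0},{"gripper":-1,"linear":[2,-1,-16],"twist":0},{"gripper":-1,"linear":[2,-1,-16],"twist":0}]'
python3 - <<'E'
from h import *
np.set_printoptions(precision=4,suppress=True)
s=get_state();print(s['clock'],s['ee_pos'],s['contact_force'])
for n in('scene','side'):
    im=eyes.capture(n);cv2.imwrite(f'pics/{n}15.png',im[:,:,::-1])
    for m,z in(('jar_lip',.07),('bottle_lip',.07),('heat_lever_tip',.148)):
        print(n,m,[(np.array(d['point'])*[560,420],round(d['p'],2),onz(np.array(d['point'])*[560,420],z,n)) for d in models.mark_of(m,n)][:1])
E
```

```text
clock: 13.2
ee_pos: [0.4793, -0.2246, 0.1573]
orientation: [-1.571, -0.001, -3.096]
contact_force: [0.6, -0.1, 0.3]
finger_gap: -0.0001
clock: 13.7
ee_pos: [0.4521, -0.0635, 0.1661]
orientation: [-1.571, 0.0, -3.092]
contact_force: [0.0, 0.1, 0.1]
finger_gap: 0.0001
13.7 [ 0.4521 -0.0635  0.1661] [0.0021 0.1162 0.0873]
scene jar_lip [(array([212.8 , 241.92]), 0.67, array([ 0.4557, -0.229 ,  0.07  ]))]
scene bottle_lip [(array([295.904, 209.916]), 0.62, array([0.5275, 0.0722, 0.07  ]))]
scene heat_lever_tip [(array([260.68, 277.2 ]), 0.56, array([ 0.734 , -0.3034,  0.148 ]))]
side jar_lip [(array([307.104, 286.188]), 0.66, array([ 0.4533, -0.2337,  0.07  ]))]
side bottle_lip [(array([378.896, 255.612]), 0.64, array([ 0.6649, -0.2444,  0.07  ]))]
side heat_lever_tip []
```

View pics/scene15.png

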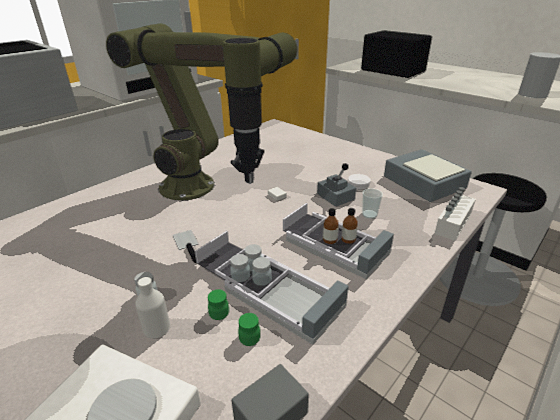

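View pics/side15.png

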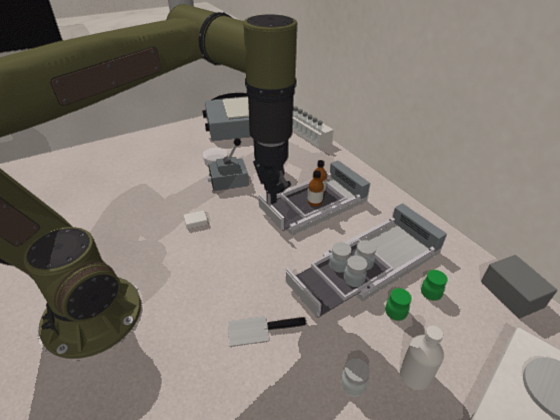

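Final views: the lever leans to the far side, with the ball at scene (345,167) and side (237,143) against predictions of (345,166) and (236,141). The jar tray is drawn out with its three jars upright. The bottle tray, spatula, green jars and beaker look unmoved, and the robot is clear of everything. Handing in.

Run:
```python
from plant import workorder,get_state
print(workorder.sign_off(), get_state()['clock'])
```

```text
the job is handed in; nothing more can be done
the job is handed in; nothing more can be done
```

I pushed the lever fully over first, then hooked the jar tray's lip with the shut fingertips and drew the tray out until it stopped. I then unhooked, rose clear and handed the job in at about 14 s.

**Final checks**
- **Lever:** it stopped dead at 18 N. In both outside views the ball is within about 2 px of its predicted far-end position, and it stayed there after I let go.
- **Jar tray:** it slid about 100–105 mm at about 3 N, then stopped dead at 14–18 N. That fits the 0.13 m end stop if it began about 26–30 mm out. I couldn't measure the stop itself, so that rests on the force and the travel.
- **Everything else:** the three jars are standing in their tray. The bottle tray, spatula, green jars and beaker look unmoved in the final pictures, and the last reading showed no contact force.

**What failed or disagreed**
- **Fingertip height:** the real fingertips sit about 39 mm above the reported TCP. My first lever pass went over the ball without touching it; I saw this in the pictures and corrected it for the rest of the job.
- **Network misreadings:** in the last pictures, the scene view placed the lever tip among the jars and the side view placed the bottle lip there. I ignored both and judged those by eye.

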